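Book the agates into the push-to-open drawer

ROBOT

A 6-joint arm with a two-finger parallel gripper is mounted at the origin on the work surface. World frame = base frame: x ahead of the robot, y to its left, z up, the work surface at z = 0. Lengths are in m, angles in rad, forces in N, time in s.
With the tool pointing down it reaches from about 0.375 to 0.9 m from the base axis. Payload 3.1 kg.
Tool frame: the origin (TCP) lies midway between the tips of the shut fingers; the grasp point (between the pads) lies 19 mm behind it; z points along the fingers, y is the line along which they close (so a half turn about z gives the same grasp; the last joint's range is limited). The gripper opens to 87 mm and grips with 3 to 60 N. Pads are 19 mm wide; open, the fingers measure 117 mm over their backs; the gripper's body (75 mm by 190 mm) begins 51 mm behind the grasp point.
Start: joints at [-1.317, 0.527, 1.433, -0, 1.181, -0.178], TCP at [0.262, -0.568, 0.223] pointing down, gripper open.
Joint ranges: [-3.08, 3.08], [-0.75, 2.2], [0.22, 2.44], [-1.43, 4.57], [0, 2.65], [-2.85, 2.85]. Speed limits (rad/s): [2.79, 2.79, 3.14, 3.14, 3.14, 3.14].

INTERFACE

Orientations are given as a unit quaternion [x, y, z, w].
In Python, from rig import status, imaging, order gives the robot as it stands.
- The arm moves only by the tool arm_command, never from a script. Its argument "deltas" is one flat list of numbers, 5 for each row, row after row: the opening, from -1 (shut) to 1 (fully open), so that 0 is half open, then the shift along the tool's x, y, z in m, then the turn about the tool's z in rad. In form: [gripper, tx, ty, tz, roll, gripper, tx, ty, tz, roll, ...]. A call has 1 to 12 rows; each row shifts and turns the commanded pose from where the row before left it, along the tool's axes as they then stand; what a row does not reach is not made up. A row lasts 1/8 s, in which the tool goes at most 62.5 mm and 10.7 degrees, less where a joint would pass 70% of its speed; a pose out of reach is approached as far as the arm can. A call with a gripper value outside its range is refused whole. The fingers move at their own pace and stop on an object; "newtons" is the grip in N (left out, the last holds). Time passes only in rows, so rows that do not move let the fingers close. It gives the time, the measured TCP pose, the force, the opening and the grip force at its end, in the units of the state.
- status.get_obs(): the state, without advancing time (a new reading comes with each control period).
- imaging.camera(name): name is "scene" or "top"; returns (picture, depth): 384x512x3 uint8, red, green, blue; 384x512 float32, m along the optical axis (not along the pixel's ray), 0 where there is no reading.
- imaging.camera_params(name): a dict with "intrinsics" (3x3 intrinsics, pixels), "camera_from_world" (4x4, takes a point from world to camera coordinates). Camera axes: x right, y up, looking along -z (the intrinsics and any distortion apply to the point x, -y, -z); pixel columns grow to the right and rows downward; lengths in m; the calibration is good to about 2 mm. A picture is of the moment at which its call begins. camera_params takes no time and is no camera call.
- order.hand_in(): hands the job in; it is judged then, once.
The state is a dict: "time": time; "q": joint angles; "joint_velocities": joint speeds; "joint_torque": joint torques, N m; "position": TCP position; "tool_rot": TCP orientation; "ft_force": force on the tool from outside, world axes, zero at the start; "moment": the same for the moment, N m; "grip_width": finger opening in m; "grip_force": force on a finger pad.
Only numpy, scipy, OpenCV 4.12 (cv2) and the standard library are available. Lean on these libraries where they do the work, as an engineer would, in place of code of your own. Each camera call takes 0.05 s, during which the arm holds its last target. There are 200 camera calls.

TASK

Book the white agate marbles into stock: push the green drawer front in so that its touch latch lets it spring ajar, pull the drawer out and put every white agate on the table into it. Push the drawer shut until the latch holds it again, and only then squeeze the scanner's red trigger fully and let it go. Leave the green marble and everything else where it is.

Things in the scene. Friction and masses are not known exactly. Their poses are not given: they have to be found in the camera images.
- cabinet: Low wooden cabinet fixed to the table, 220 (x) x 240 (y) x 70 mm high, with one drawer. Its x axis points from the drawer front into the cabinet, so the drawer comes out along -x. Origin: on the table, midway across, 80 mm behind the cabinet's open front edge.
- drawer (a joint): How far the drawer is out (m): 0 shut and latched, 0.048 ajar, 0.125 fully out. Latch: from 0, push the front slowly in to its stop (6 to 7.5 mm past 0; under 5 mm may not do) with 12 to 20 N and let go: a spring drives it out to 0.048. From there it slides freely and stays where left (friction 2 N). Pushed in to the same stop past 0 and let go, it latches at 0; pushed less, it springs ajar.
- drawer_front (a point): On the drawer: middle of the top edge of the robot-side face of its green front panel, 70 mm above the table; axes as the cabinet's. The panel is 240 mm wide, 64 high, 12 thick (reaches from this point to x = +12 mm) and has no handle. Shut, it stands 8 mm clear of the cabinet's front edge; ajar, 56 mm, and its top edge can be gripped from above.
- drawer_in (a point): On the drawer: centre of its inner floor (grey felt), 12 mm above the table; axes as the cabinet's. The inside measures 138 mm along x and 204 mm along y; side and back walls rise 38 mm above this floor, the front panel 58 mm. With the drawer fully out nearly all of it lies clear in front of the cabinet.
- agate1_center (a point): Centre of a milky white agate marble: ball of radius 16 mm, 44 g, with a flat ground underneath 13 mm below the centre (29 mm high in all), so that it stands on the table without rolling when upright. May be absent.
- agate2_center (a point): Centre of a second white agate marble, the same size. May be absent.
- agate3_center (a point): Centre of a third white agate marble, the same size. May be absent.
- agate4_center (a point): Centre of a fourth white agate marble, the same size. May be absent.
- scanner: Pistol-shaped stock scanner clamped lying on its side on a fixed stand. Origin: on the table under the middle of its grip. The grey grip is a level bar along x, 105 mm long, 28 wide, 30 high, top at 80 mm; the black barrel lies across its +x end beyond x = 50 mm, up to 90 mm high, yellow nose to +y. The red trigger is on the grip's +y side. Base plate 10 mm thick.
- grip_mid (a point): Fixed point on the scanner at mid-height of its grip (65 mm above the table), x = 0, y = +5 mm from the scanner's origin; axes as the scanner's. Along y it is midway between the back of the grip (19 mm to -y) and the outer face of the pressed trigger (19 mm to +y; at rest 32 mm). Pinch these two together here from above, closing along y.
- trigger (a joint): Angle of the red trigger blade (rad): 0 at rest, 0.28 fully squeezed towards the grip. Blade 66 mm long, 8 thick, 24 high (53 to 77 mm above the table), hinged upright at x = 45, y = 18 mm of the scanner and reaching to -x; a spring (3 to 8 N at x = 0) returns it.
- green_marble_center (a point): Centre of a clear green glass marble of the same size and shape as the agates. It stays where it is.
- loupe: Tarnished silver folding loupe lying on the cabinet's top, 67 mm long, 34 mm wide, 14 mm high. Leave alone.
- ramekin: Blue ceramic ramekin, 84 mm across, 45 mm high. Leave alone.
- weight: Hexagonal brass weight with a small knob, 35 mm across, 53 mm high. Leave alone.
- jar: Closed amber glass jar, 60 mm across, 85 mm high. Leave alone.
- tweezers: Steel tweezers lying flat, 110 x 12 x 7 mm. Leave alone.
Things that resemble listed ones, but are neither listed nor needed, are in the scene too. Leave any purple look-alike of the scanner alone.

How it is judged:
By the outcome, as a careful person would: the job done as asked, in the order asked, and still so for the second after the job is handed in, with the robot touching nothing.
Of agate1, agate2, agate3, agate4 only 2 to 4 are there at a start; the rules pass over those that are not, and their reading is None.
At some moment in a run one of agate1, agate2, agate3, agate4 may be knocked a few centimetres aside while the robot is not near it.
Once in a run the grip may slacken for a moment while it holds something.
It also fails if it takes over 210 s, if anything falls off the work surface, if the arm or the gripper's body presses on something with over 40 N, if the wrist force passes 120 N, or if a joint passes its speed limit or range.

## Working session

There is one attempt and no reset: what is moved stays moved. The work goes in short steps, Python scripts to look and compute and a tool call to move; the robot and the scene stay as the last step left them, time stands still between calls to the robot, and variables do not carry over. Pictures are saved under pics/ and viewed, at most 14 in all, crops included, and the job is handed in when it is done.

Besides the shell and the picture viewer there is one more tool, called after "Request:" as name(argument=value, ...) on one line, values as JSON. arm_command: Moves the arm, as the interface text tells. Its arguments: {"type":"object","properties":{"deltas":{"type":"array"},"newtons":{"type":"number"}},"required":["deltas"]}

```bash
mkdir -p pics; ls
cat > h.py <<'E'
import numpy as np, cv2
from rig import status, imaging, order
def cam(n):
    im,d=imaging.camera(n); p=imaging.camera_params(n); return im,d,np.array(p["intrinsics"]),np.array(p["camera_from_world"]),p
def ray(u,v,K,T):
    d=np.linalg.inv(K)@[u,v,1]; d=d*[1,-1,-1]
    R=T[:3,:3]; return -R.T@T[:3,3], R.T@d
def onz(u,v,z,K,T):
    o,d=ray(u,v,K,T); return o+d*(z-o[2])/d[2]
def proj(P,K,T):
    c=T[:3,:3]@np.array(P)+T[:3,3]; q=K@(c*[1,-1,-1]); return q[:2]/q[2]
def cloud(d,K,T):
    v,u=np.mgrid[:d.shape[0],:d.shape[1]]
    c=np.stack([(u-K[0,2])/K[0,0]*d,-(v-K[1,2])/K[1,1]*d,-d],-1)
    return (c-T[:3,3])@T[:3,:3]
def save(n,im): cv2.imwrite("pics/"+n,im[...,::-1])
E
python3 - <<'E'
from h import *
for n in("scene","top"):
    im,d,K,T,p=cam(n); save(n+"0.png",cv2.resize(im,(800,600))); np.savez(n+"0.npz",im=im,d=d,K=K,T=T); print(n,K.round(1).tolist(),T.round(3).tolist(),[k for k in p],(d>0).mean())
print(status.get_obs())
E
```

```text
pics
scene [[399.6, 0.0, 254.5], [0.0, 399.6, 189.4], [0.0, 0.0, 1.0]] [[-0.426, 0.904, -0.017, 0.281], [-0.737, -0.336, 0.587, 0.357], [0.525, 0.262, 0.809, -1.55], [0.0, 0.0, 0.0, 1.0]] ['intrinsics', 'camera_from_world'] 0.995880126953125
top [[415.8, 0.0, 250.0], [0.0, 415.8, 190.9], [0.0, 0.0, 1.0]] [[0.021, -1.0, 0.011, -0.038], [0.985, 0.023, 0.169, -0.556], [-0.17, 0.007, 0.985, -1.364], [0.0, 0.0, 0.0, 1.0]] ['intrinsics', 'camera_from_world'] 0.99609375
{'time': 0.1, 'q': array([-1.31747365e+00,  5.28335617e-01,  1.43376114e+00, -2.04424882e-05,
        1.18144608e+00, -1.78554538e-01]), 'joint_velocities': array([ 3.57581070e-04, -1.50587831e-03, -1.68551564e-03, -5.87197858e-04,
       -1.19786128e-04, -2.54599737e-05]), 'joint_torque': array([-3.00750912e-05, -4.40985167e+01, -1.77151895e+01,  6.34478847e-02,
        5.34001691e-02, -4.44109151e-05]), 'position': array([ 0.2614313 , -0.5669635 ,  0.22169675]), 'tool_rot': array([ 9.76774417e-01,  2.14268026e-01, -4.58901978e-05, -9.74055575e-04]), 'ft_force': array([0.24437139, 0.0704571 , 0.0441781 ]), 'moment': array([0.0438956 , 0.02536964, 0.01177523]), 'grip_force': 0.0, 'grip_width': 0.087106343367971}
```

View pics/top0.png

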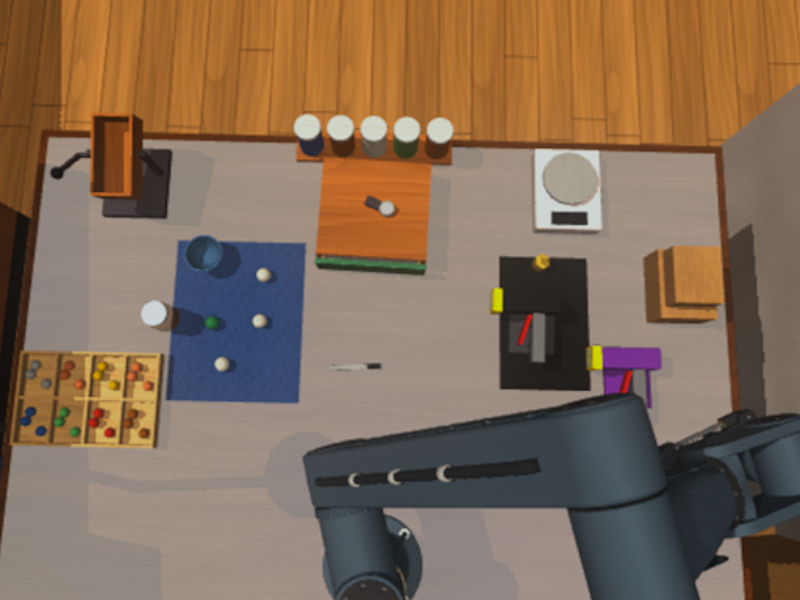

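View pics/scene0.png

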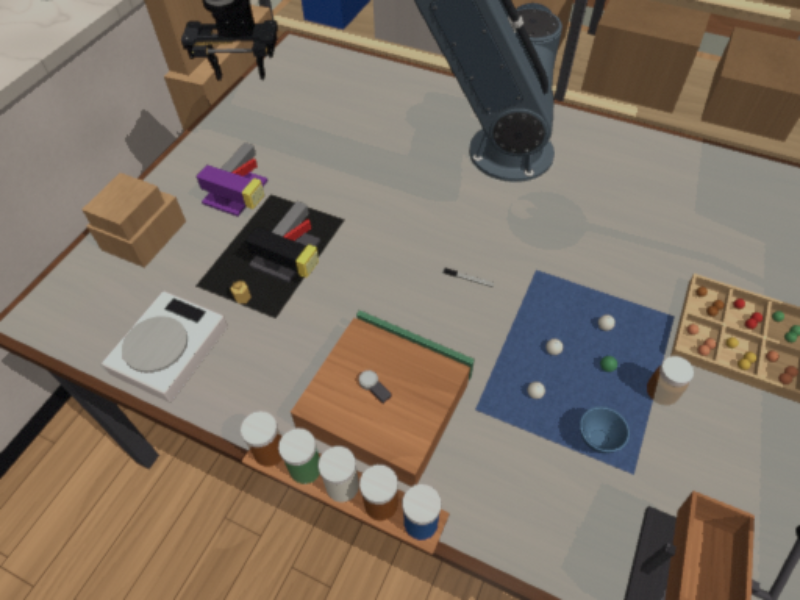

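Top view (800×600 scale): three white agates on the blue mat at (263,274), (260,320) and (222,364), and the green marble at (212,322). The drawer front edge runs (318,265)–(425,268). The black scanner is at (535,335), with its purple look-alike at (625,375). White things that could be taken for agates: the jar lid (155,314), the shelf lids at the top, and the tray balls on the left. The balls on the mat fit the description.

```bash
cat > m.py <<'E'
from h import *
def agates(n,im,K,T,zc=0.013):
    hsv=cv2.cvtColor(im,cv2.COLOR_RGB2HSV); out=[]
    m=((hsv[...,1]<70)&(hsv[...,2]>130)).astype(np.uint8)
    k,l,s,c=cv2.connectedComponentsWithStats(m)
    for i in range(1,k):
        if 25<s[i,4]<250 and s[i,2]<22 and s[i,3]<22:
            P=onz(*c[i],zc,K,T); out.append((c[i].round(1).tolist(),int(s[i,4]),P[:2].round(4).tolist()))
    return out
if __name__=="__main__":
    for n in("top","scene"):
        f=np.load(n+"0.npz"); im,d,K,T=f["im"],f["d"],f["K"],f["T"]
        W=cloud(d,K,T); hsv=cv2.cvtColor(im,cv2.COLOR_RGB2HSV)
        print(n)
        for a in agates(n,im,K,T): 
            if a[2][1]>0: 
                u,v=map(int,a[0]); print(a, W[v,u].round(3), hsv[v,u])
        def rect(mask,name):
            mask=mask.astype(np.uint8);k,l,s,c=cv2.connectedComponentsWithStats(mask);i=1+s[1:,4].argmax();P=W[l==i]
            r=cv2.minAreaRect(P[:,:2].astype(np.float32)*1000); print(name,s[i].tolist(),np.round(r[0],1),np.round(r[1],1),round(r[2],1),"z",np.percentile(P[:,2],[5,50,95]).round(3)); print(cv2.boxPoints(r).round(0).tolist())
        x,y,z=W[...,0],W[...,1],W[...,2]
        h,s_,v_=hsv[...,0],hsv[...,1],hsv[...,2]
        rect((abs(z-.07)<.006)&(x>.5)&(abs(y)<.3)&(h<20),"cab top")
        rect((h>45)&(h<85)&(s_>80)&(abs(y)<.25)&(x>.45),"green front")
        sc=(x>.35)&(y<-.15)&(y>-.45)
        rect((abs(z-.08)<.005)&sc&(s_<70)&(v_>60)&(x<.7),"grip top")
        rect((z>.05)&sc&((h<8)|(h>172))&(s_>120),"trigger")
        rect((z>.05)&sc&(h>22)&(h<33)&(s_>150)&(y>-.36),"yellow nose")
        rect((abs(z-.09)<.005)&sc&(v_<60),"barrel")
        rect((h>60)&(h<90)&(s_>80)&(y>.2)&(y<.4)&(x<.7),"green marble")
E
python3 m.py
python3 - <<'E'
import cv2,numpy as np
im=np.load("top0.npz")["im"][...,::-1]
a=cv2.resize(im[145:255,100:210],(500,500),interpolation=cv2.INTER_CUBIC);im2=np.load("scene0.npz")["im"][...,::-1]
b=cv2.resize(im2[120:190,145:215],(300,300));c=cv2.resize(im[160:260,310:420],(300,273))
o=np.zeros((600,800,3),np.uint8);o[:500,:500]=a;o[:300,500:]=b;o[300:573,500:]=c
cv2.imwrite("pics/crop0.png",o)
E
```

```text
top
([196.1, 80.8], 218, [0.9649, 0.1792]) [0.919 0.165 0.121] [ 35  21 210]
([217.4, 81.5], 217, [0.9643, 0.1014]) [0.918 0.094 0.119] [ 32  17 210]
([238.8, 81.9], 220, [0.9646, 0.0237]) [0.921 0.024 0.116] [ 32  20 209]
([167.6, 175.3], 51, [0.6114, 0.2632]) [0.61  0.263 0.025] [ 57  12 205]
([165.3, 204.8], 51, [0.5075, 0.2655]) [0.509 0.264 0.025] [ 55  15 181]
([141.0, 232.5], 56, [0.4103, 0.3429]) [0.411 0.34  0.026] [ 39  25 197]
cab top [202, 100, 74, 67, 4054] [755.2  18.1] [240.6 222.7] 87.7 z [0.066 0.07  0.074]
[[639.0, -98.0], [862.0, -107.0], [871.0, 134.0], [649.0, 143.0]]
green front [202, 165, 70, 8, 260] [629.6  21.5] [233.6  12.8] 87.6 z [0.06  0.069 0.074]
[[618.0, -95.0], [631.0, -95.0], [641.0, 138.0], [628.0, 138.0]]
grip top [340, 200, 9, 32, 247] [ 476.9 -336.5] [ 28.1 103. ] 89.2 z [0.076 0.079 0.083]
[[425.0, -350.0], [528.0, -351.0], [529.0, -323.0], [426.0, -322.0]]
trigger [331, 201, 10, 20, 66] [ 494.3 -311.1] [13.7 68.1] 67.8 z [0.06  0.077 0.081]
[[460.0, -304.0], [523.0, -330.0], [528.0, -318.0], [465.0, -292.0]]
yellow nose [314, 184, 8, 16, 109] [
[... 1045 characters left out ...]
79 0.083]
[[427.0, -353.0], [531.0, -354.0], [532.0, -324.0], [428.0, -323.0]]
trigger [181, 141, 18, 13, 111] [ 499.1 -315.9] [29.8 70.4] 84.2 z [0.055 0.071 0.079]
[[463.0, -327.0], [533.0, -334.0], [536.0, -305.0], [466.0, -297.0]]
yellow nose [189, 167, 7, 9, 37] [ 579.4 -254.6] [23.  5.] 87.3 z [0.052 0.069 0.085]
[[576.0, -266.0], [581.0, -266.0], [582.0, -243.0], [577.0, -243.0]]
barrel [157, 145, 39, 21, 268] [ 554.5 -324.7] [120.   42.6] 88.8 z [0.085 0.087 0.089]
[[532.0, -384.0], [575.0, -385.0], [577.0, -265.0], [534.0, -264.0]]
green marble [384, 228, 11, 10, 89] [498.  369.3] [26.9 45.4] 57.0 z [0.011 0.022 0.028]
[[472.0, 370.0], [510.0, 346.0], [524.0, 368.0], [486.0, 393.0]]
```

View pics/crop0.png

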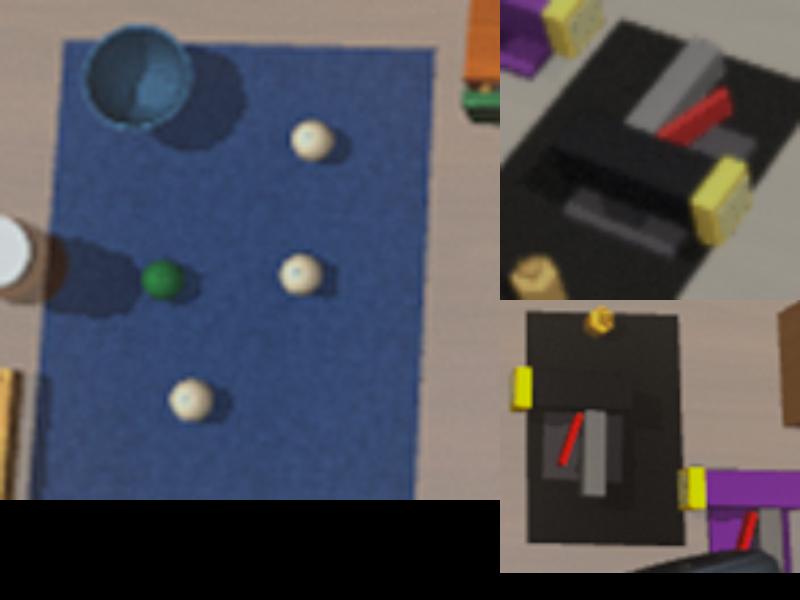

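Close crop: the three white balls on the mat are clearly agates, the green marble is separate, and the black scanner's grey grip and red trigger are distinct from the purple one. I'll align the tool with the cabinet (tool x = cabinet +y, tool y = cabinet +x) and travel to the drawer.

Request:
arm_command(deltas=[-1, 0, 0, 0, -0.157, -1, 0, 0, 0, -0.157, -1, 0, 0, 0, -0.157, -1, 0, 0, 0, -0.157, -1, 0, 0, 0, -0.157, -1, 0, 0, 0, -0.157, -1, 0, 0, 0, -0.158, -1, 0, 0, 0, 0], newtons=20)

```text
time: 1.1
position: [0.2615, -0.5672, 0.222]
tool_rot: [0.721, 0.693, 0.0, -0.0]
ft_force: [1.3, 0.8, -0.6]
grip_width: 0.0151
grip_force: 0.0
```

Request:
arm_command(deltas=[-1, 0.04, 0.02, 0, 0, -1, 0.05, 0.025, 0, 0, -1, 0.05, 0.025, 0, 0, -1, 0.05, 0.025, 0, 0, -1, 0.05, 0.025, 0, 0, -1, 0.05, 0.025, 0, 0, -1, 0.05, 0.025, 0, 0, -1, 0.05, 0.025, 0, 0, -1, 0.05, 0.025, 0, 0, -1, 0.05, 0.025, 0, 0, -1, 0.05, 0.025, 0, 0, -1, 0.03, 0, 0, 0])

```text
time: 2.6
position: [0.5553, -0.0062, 0.2225]
tool_rot: [0.721, 0.693, 0.001, 0.0]
ft_force: [0.7, -0.0, -0.4]
grip_width: 0.0001
grip_force: 0.0
```

```bash
cat >> h.py <<'E'
TH=-0.039
def st():
    o=status.get_obs(); p=o["position"]; q=o["tool_rot"]; phi=2*np.arctan2(q[1],q[0])
    print("t %.1f"%o["time"],"pos",p.round(4),"phi %.4f"%phi,"F",o["ft_force"].round(1),"w %.3f g %.1f"%(o["grip_width"],o["grip_force"])); return p,phi
def to(tgt):
    p,phi=st(); d=np.array(tgt)-p
    print("to",tgt,"tx %.4f ty %.4f tz %.4f"%(d[0]*np.cos(phi)+d[1]*np.sin(phi), d[0]*np.sin(phi)-d[1]*np.cos(phi), -d[2]))
E
python3 -c "
from h import *
to([.58,.022,.04])"
```

```text
t 2.6 pos [ 0.5553 -0.0062  0.2225] phi 1.5311 F [ 0.7 -0.  -0.4] w 0.000 g 0.0
to [0.58, 0.022, 0.04] tx 0.0291 ty 0.0236 tz 0.1825
```

Request:
arm_command(deltas=[-1, 0, 0.01, 0.04, 0, -1, 0, 0.01, 0.05, 0, -1, 0, 0, 0.05, 0, -1, 0, 0, 0.04, 0, -1, 0, 0, 0, 0, -1, 0, 0, 0, 0])

```text
time: 3.35
position: [0.5745, -0.0095, 0.0436]
tool_rot: [0.721, 0.693, 0.001, 0.001]
ft_force: [0.8, 0.3, 0.3]
grip_width: 0.0009
grip_force: 0.0
```

```bash
python3 -c "
from h import *
to([.58,.022,.04])
im,d,K,T,p=cam('scene')
save('s1.png',cv2.resize(im[100:300,120:400],(784,560)))"
```

```text
t 3.4 pos [ 0.5745 -0.0095  0.0436] phi 1.5306 F [0.8 0.3 0.3] w 0.001 g 0.0
to [0.58, 0.022, 0.04] tx 0.0317 ty 0.0042 tz 0.0036
```

View pics/s1.png

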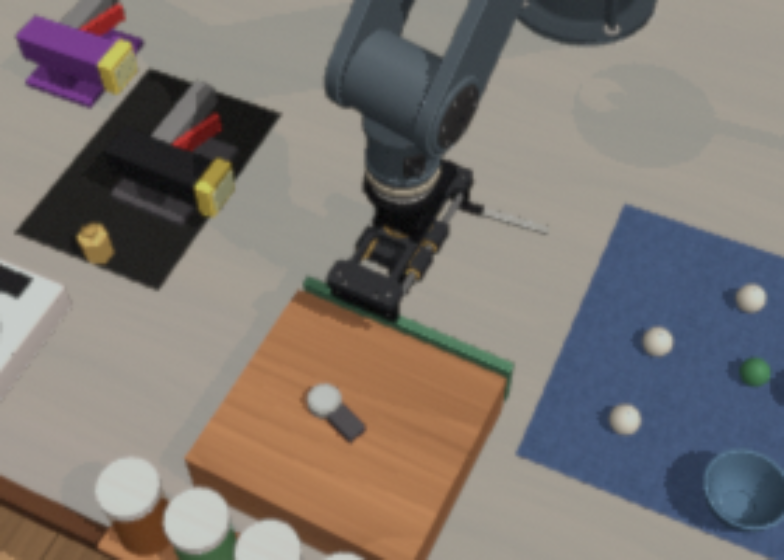

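The shut gripper stands before the green front (crop ~(365,290)), a bit right of centre. I'll centre it and approach.

Request:
arm_command(deltas=[-1, 0.03, 0, 0, 0, -1, 0, 0.01, 0, 0, -1, 0, 0.01, 0, 0, -1, 0, 0.004, 0, 0, -1, 0, 0.002, 0, 0, -1, 0, 0.002, 0, 0, -1, 0, 0.002, 0, 0, -1, 0, 0.002, 0, 0, -1, 0, 0, 0, 0])

```text
time: 4.53
position: [0.6069, 0.0194, 0.0425]
tool_rot: [0.721, 0.693, 0.0, 0.0]
ft_force: [0.3, 0.3, -0.2]
grip_width: 0.0003
grip_force: 0.0
```

Request:
arm_command(deltas=[-1, 0, 0.002, 0, 0, -1, 0, 0.002, 0, 0, -1, 0, 0.001, 0, 0, -1, 0, 0.001, 0, 0, -1, 0, 0, 0, 0])

```text
time: 5.15
position: [0.6128, 0.0191, 0.0425]
tool_rot: [0.721, 0.693, 0.0, 0.0]
ft_force: [0.1, 0.6, 0.1]
grip_width: 0.0006
grip_force: 0.0
```

Request:
arm_command(deltas=[-1, 0, 0.001, 0, 0, -1, 0, 0.001, 0, 0, -1, 0, 0.001, 0, 0, -1, 0, 0.001, 0, 0, -1, 0, 0, 0, 0])

```text
time: 5.78
position: [0.6143, 0.0191, 0.0424]
tool_rot: [0.721, 0.693, -0.002, -0.002]
ft_force: [-5.8, 0.4, 3.7]
grip_width: 0.0008
grip_force: 3.3
```

Request:
arm_command(deltas=[-1, 0, 0.001, 0, 0, -1, 0, 0.001, 0, 0, -1, 0, 0.001, 0, 0, -1, 0, 0, 0, 0])

```text
time: 6.28
position: [0.6155, 0.0191, 0.0424]
tool_rot: [0.721, 0.693, -0.003, -0.003]
ft_force: [-8.9, -0.7, 7.2]
grip_width: 0.0003
grip_force: 5.0
```

Request:
arm_command(deltas=[-1, 0, 0.001, 0, 0, -1, 0, 0.001, 0, 0, -1, 0, 0.001, 0, 0, -1, 0, 0, 0, 0])

```text
time: 6.78
position: [0.617, 0.0191, 0.0424]
tool_rot: [0.72, 0.693, -0.004, -0.004]
ft_force: [-11.2, -2.9, 8.7]
grip_width: 0.0003
grip_force: 6.3
```

Request:
arm_command(deltas=[-1, 0, 0.001, 0, 0, -1, 0, 0.001, 0, 0, -1, 0, 0.001, 0, 0, -1, 0, 0.001, 0, 0, -1, 0, 0, 0, 0])

```text
time: 7.4
position: [0.6208, 0.0189, 0.0424]
tool_rot: [0.72, 0.693, -0.004, -0.005]
ft_force: [-11.5, -1.1, 7.9]
grip_width: 0.0007
grip_force: 6.4
```

Request:
arm_command(deltas=[-1, 0, 0.001, 0, 0, -1, 0, 0.001, 0, 0, -1, 0, 0, 0, 0])

```text
time: 7.78
position: [0.6216, 0.0189, 0.0424]
tool_rot: [0.72, 0.694, -0.005, -0.006]
ft_force: [-12.7, -2.2, 11.1]
grip_width: 0.0003
grip_force: 7.9
```

Request:
arm_command(deltas=[-1, 0, 0.001, 0, 0, -1, 0, 0.001, 0, 0, -1, 0, 0.001, 0, 0, -1, 0, 0, 0, 0])

```text
time: 8.28
position: [0.6216, 0.0189, 0.0424]
tool_rot: [0.72, 0.694, -0.008, -0.008]
ft_force: [-18.1, -2.1, 16.4]
grip_width: 0.0007
grip_force: 10.9
```

At the stop with 18 N. Letting go and backing off.

Request:
arm_command(deltas=[-1, 0, -0.03, 0, 0, -1, 0, -0.05, 0, 0, -1, 0, -0.03, 0, 0, -1, 0, 0, -0.04, 0, -1, 0, 0, -0.05, 0, -1, 0, 0, 0, 0, -1, 0, 0, 0, 0])

```text
time: 9.15
position: [0.5221, 0.0227, 0.1325]
tool_rot: [0.721, 0.693, 0.0, 0.0]
ft_force: [-0.2, -0.3, -0.1]
grip_width: 0.0005
grip_force: 0.0
```

```bash
cat >> h.py <<'E'
def front():
    for n in("scene","top"):
        im,d,K,T,p=cam(n); W=cloud(d,K,T); hsv=cv2.cvtColor(im,cv2.COLOR_RGB2HSV)
        m=(hsv[...,0]>45)&(hsv[...,0]<85)&(hsv[...,1]>80)&(abs(W[...,1])<.25)&(W[...,0]>.4)&(W[...,2]>.06)
        P=W[m]; c,s=np.cos(TH),np.sin(TH); L=(P[:,:2]-[.6248,.0211])@np.array([[c,-s],[s,c]])
        print(n,m.sum(),"panel cab-x pct",np.percentile(L[:,0],[5,50,95]).round(4),"y",L[:,1].min().round(3),L[:,1].max().round(3))
        save(f"{n}_{status.get_obs()['time']:.0f}.png",cv2.resize(im,(800,600)))
E
python3 -c "
from h import *
st();front();st()"
```

```text
t 9.2 pos [0.5221 0.0227 0.1325] phi 1.5318 F [-0.2 -0.3 -0.1] w 0.001 g 0.0
scene 413 panel cab-x pct [-0.0332 -0.026   0.3235] y -0.118 0.116
top 43 panel cab-x pct [-0.04   -0.0361 -0.0321] y -0.115 0.118
t 9.2 pos [0.5211 0.0228 0.1314] phi 1.5318 F [-0.4  0.6  0.1] w 0.001 g 0.0
```

Request:
arm_command(deltas=[-1, 0, 0, -0.03, 0, -1, 0, 0, 0, 0, -1, 0, 0, 0, 0, -1, 0, 0, 0, 0])

```text
time: 9.75
position: [0.5209, 0.0228, 0.1613]
tool_rot: [0.721, 0.693, -0.001, -0.001]
ft_force: [-0.7, -0.0, -0.5]
grip_width: 0.0007
grip_force: 0.0
```

```bash
python3 -c "
from h import *
st();front();st()"; ls pics
```

```text
t 9.8 pos [0.5209 0.0228 0.1613] phi 1.5317 F [-0.7 -0.  -0.5] w 0.001 g 0.0
scene 412 panel cab-x pct [-0.0435 -0.0367  0.3242] y -0.118 0.117
top 46 panel cab-x pct [-0.0479 -0.0445 -0.0396] y -0.115 0.117
t 9.8 pos [0.5212 0.0228 0.1616] phi 1.5317 F [-1.1 -0.2 -0.6] w 0.000 g 0.0
crop0.png
s1.png
scene0.png
scene_10.png
scene_9.png
top0.png
top_10.png
top_9.png
```

Drawer is ajar (panel at −45 mm). I'll insert the shut fingers behind the panel and draw it out.

Request:
arm_command(deltas=[-1, 0, 0.04, 0, 0, -1, 0, 0.05, 0, 0, -1, 0, 0.002, 0, 0, -1, 0, 0, 0, 0, -1, 0, 0, 0.03, 0, -1, 0, 0, 0.04, 0, -1, 0, 0, 0.04, 0, -1, 0, 0, 0.01, 0, -1, 0, 0, 0, 0])

```text
time: 10.98
position: [0.6129, 0.0192, 0.0425]
tool_rot: [0.721, 0.693, -0.0, -0.001]
ft_force: [-0.0, -0.8, -0.1]
grip_width: 0.0007
grip_force: 0.0
```

Request:
arm_command(deltas=[-1, 0, -0.005, 0, 0, -1, 0, -0.008, 0, 0, -1, 0, -0.01, 0, 0, -1, 0, -0.01, 0, 0, -1, 0, -0.01, 0, 0, -1, 0, -0.01, 0, 0, -1, 0, -0.01, 0, 0, -1, 0, -0.01, 0, 0, -1, 0, -0.005, 0, 0, -1, 0, -0.003, 0, 0, -1, 0, 0, 0, 0])

```text
time: 12.35
position: [0.5316, 0.0223, 0.0422]
tool_rot: [0.721, 0.693, -0.001, -0.001]
ft_force: [1.4, -0.6, 1.8]
grip_width: 0.0006
grip_force: 0.7
```

Request:
arm_command(deltas=[-1, 0, -0.003, 0, 0, -1, 0, -0.002, 0, 0, -1, 0, -0.002, 0, 0, -1, 0, -0.001, 0, 0, -1, 0, 0, 0, 0])

```text
time: 12.98
position: [0.5242, 0.0227, 0.0423]
tool_rot: [0.721, 0.693, -0.0, -0.0]
ft_force: [1.9, 0.1, -0.8]
grip_width: 0.0007
grip_force: 0.7
```

Request:
arm_command(deltas=[-1, 0, 0.01, 0, 0, -1, 0, 0, -0.03, 0, -1, 0, 0, -0.05, 0, -1, 0, 0, -0.05, 0, 0.3, 0, 0, 0, 0, 0.3, 0, 0, 0, 0])

```text
time: 13.72
position: [0.5341, 0.0224, 0.1722]
tool_rot: [0.721, 0.693, -0.0, -0.001]
ft_force: [-0.3, 0.1, -0.0]
grip_width: 0.0131
grip_force: 0.0
```

```bash
python3 -c "
from h import *
from m import agates
front()
for n in('top','scene'):
    im,d,K,T,p=cam(n)
    print([a for a in agates(n,im,K,T) if .2<a[2][1]<.45 and .3<a[2][0]<.75])
to([.5065,.264,.1])"
```

```text
scene 407 panel cab-x pct [-0.119  -0.1118  0.3237] y -0.118 0.117
top 61 panel cab-x pct [-0.1233 -0.1197 -0.1156] y -0.116 -0.045
[([167.6, 175.4], 54, [0.6112, 0.2633]), ([165.3, 204.7], 52, [0.5077, 0.2656]), ([141.0, 232.5], 56, [0.4103, 0.3429])]
[([388.6, 205.8], 74, [0.4086, 0.3402]), ([355.2, 221.3], 75, [0.5058, 0.2629]), ([343.6, 249.2], 84, [0.6103, 0.2601])]
t 13.9 pos [0.5337 0.0223 0.171 ] phi 1.5317 F [-0.3  0.1 -0.4] w 0.028 g 0.0
to [0.5065, 0.264, 0.1] tx 0.2404 ty -0.0366 tz 0.0710
```

Request:
arm_command(deltas=[0.3, 0.04, -0.006, 0, 0, 0.3, 0.05, -0.01, 0, 0, 0.3, 0.05, -0.01, 0, 0, 0.3, 0.05, -0.01, 0, 0, 0.3, 0.05, 0, 0, 0, 0.3, 0, 0, 0.04, 0, 0.3, 0, 0, 0.03, 0, 0.3, 0, 0, 0, 0, 0.3, 0, 0, 0, 0])

```text
time: 15.05
position: [0.5086, 0.2634, 0.1027]
tool_rot: [0.721, 0.693, 0.0, 0.0]
ft_force: [-0.6, 0.4, 0.8]
grip_width: 0.0565
grip_force: 0.0
```

```bash
python3 -c "
from h import *
to([.507,.264,.005])"
```

```text
t 15.1 pos [0.5086 0.2634 0.1027] phi 1.5314 F [-0.6  0.4  0.8] w 0.057 g 0.0
to [0.507, 0.264, 0.005] tx 0.0006 ty -0.0016 tz 0.0977
```

Request:
arm_command(deltas=[0.3, 0, -0.001, 0.03, 0, 0.3, 0, 0, 0.04, 0, 0.3, 0, 0, 0.02, 0, 0.3, 0, 0, 0.006, 0, 0.3, 0, 0, 0, 0, -0.7, 0, 0, 0, 0, -0.7, 0, 0, 0, 0, -0.7, 0, 0, 0, 0, -0.7, 0, 0, 0, 0], newtons=15)

```text
time: 16.18
position: [0.5075, 0.2636, 0.007]
tool_rot: [0.721, 0.693, 0.0, 0.0]
ft_force: [-1.1, -0.4, 2.6]
grip_width: 0.0307
grip_force: 15.0
```

Pads are slightly above the equator; reopen, lower 4 mm, regrip.

Request:
arm_command(deltas=[0.1, 0, 0, 0, 0, 0.1, 0, 0, 0.002, 0, 0.1, 0, 0, 0.002, 0, 0.1, 0, 0, 0, 0, -0.7, 0, 0, 0, 0, -0.7, 0, 0, 0, 0, -0.7, 0, 0, 0, 0, -0.7, 0, 0, 0, 0], newtons=20)

```text
time: 17.18
position: [0.5072, 0.2635, 0.0026]
tool_rot: [0.721, 0.693, 0.0, 0.0]
ft_force: [0.1, 0.5, 0.0]
grip_width: 0.0298
grip_force: 20.0
```

Request:
arm_command(deltas=[-0.7, 0, 0, -0.02, 0, -0.7, 0, 0, -0.03, 0, -0.7, 0, 0, -0.04, 0, -0.7, 0, 0, -0.03, 0, -0.7, 0, 0, 0, 0, -0.7, 0, 0, 0, 0])

```text
time: 17.92
position: [0.5063, 0.2632, 0.1218]
tool_rot: [0.721, 0.693, -0.001, -0.0]
ft_force: [-0.3, 0.1, -0.6]
grip_width: 0.0304
grip_force: 20.0
```

```bash
cat >> h.py <<'E'
def spot(cy,z,cx=-0.044): # drawer fully out; cab-y offset -> world
    c,s=np.cos(TH),np.sin(TH); to([.6248+c*cx-s*cy,.0211+s*cx+c*cy,z])
E
python3 -c "
from h import *
spot(.06,.13)"
```

```text
t 17.9 pos [0.5063 0.2632 0.1218] phi 1.5318 F [-0.3  0.1 -0.6] w 0.030 g 20.0
to [np.float64(0.5831728646140171), np.float64(0.0827699408103903), 0.13] tx -0.1773 ty 0.0838 tz -0.0082
```

Request:
arm_command(deltas=[-0.7, -0.03, 0.014, 0, 0, -0.7, -0.04, 0.02, 0, 0, -0.7, -0.04, 0.02, 0, 0, -0.7, -0.04, 0.02, 0, 0, -0.7, -0.027, 0.01, 0, 0, -0.7, 0, 0, 0, 0, -0.7, 0, 0, 0.03, 0, -0.7, 0, 0, 0.04, 0, -0.7, 0, 0, 0.025, 0, -0.7, 0, 0, 0.008, 0, -0.7, 0, 0, 0, 0])

```text
time: 19.3
position: [0.5834, 0.0841, 0.0188]
tool_rot: [0.721, 0.693, -0.001, -0.001]
ft_force: [0.3, 1.4, -1.0]
grip_width: 0.0298
grip_force: 20.0
```

Request:
arm_command(deltas=[-0.7, 0, 0, 0.002, 0, -0.7, 0, 0, 0.001, 0, -0.7, 0, 0, 0, 0, -0.15, 0, 0, 0, 0, 0.1, 0, 0, 0, 0, 0.1, 0, 0, 0, 0, 0.1, 0, 0, -0.03, 0, 0.1, 0, 0, -0.05, 0, 0.3, 0, 0, -0.03, 0, 0.3, 0, 0, 0, 0])

```text
time: 20.55
position: [0.5862, 0.0833, 0.1293]
tool_rot: [0.721, 0.693, 0.002, 0.002]
ft_force: [0.0, -0.6, -0.3]
grip_width: 0.0555
grip_force: 0.0
```

```bash
python3 -c "
from h import *
from m import agates
for n in('top','scene'):
    im,d,K,T,p=cam(n)
    print([a for a in agates(n,im,K,T) if -.15<a[2][1]<.45 and .3<a[2][0]<.75])
to([.611,.262,.1])"
```

```text
[([242.2, 173.8], 86, [0.623, 0.0028]), ([167.7, 175.3], 52, [0.6115, 0.263])]
[([288.1, 183.4], 29, [0.4577, 0.025]), ([388.6, 205.8], 74, [0.4086, 0.3402]), ([235.3, 241.8], 101, [0.7192, -0.0341]), ([343.6, 249.3], 85, [0.6105, 0.2603])]
t 20.6 pos [0.5837 0.0833 0.1262] phi 1.5318 F [-0.   0.1 -0.5] w 0.056 g 0.0
to [0.611, 0.262, 0.1] tx 0.1796 ty 0.0203 tz 0.0262
```

Request:
arm_command(deltas=[0.3, 0.03, 0, 0, 0, 0.3, 0.05, 0.01, 0, 0, 0.3, 0.05, 0.01, 0, 0, 0.3, 0.05, 0, 0, 0, 0.3, 0, 0, 0.02, 0, 0.3, 0, 0, 0, 0, 0.3, 0, 0, 0, 0], newtons=20)

```text
time: 21.52
position: [0.6107, 0.2617, 0.1055]
tool_rot: [0.721, 0.693, -0.001, -0.001]
ft_force: [-1.2, 0.3, -0.0]
grip_width: 0.0567
grip_force: 0.0
```

```bash
python3 -c "
from h import *
from m import agates
for n in('top','scene'):
    im,d,K,T,p=cam(n)
    print([a for a in agates(n,im,K,T) if -.15<a[2][1]<.45 and .3<a[2][0]<.75])
to([.611,.262,.003])"
```

```text
[([250.9, 175.6], 28, [0.6174, -0.0275]), ([259.6, 174.5], 36, [0.6218, -0.0581]), ([218.9, 183.8], 34, [0.5855, 0.0832])]
[([388.7, 205.7], 76, [0.4085, 0.3403]), ([289.5, 217.4], 57, [0.5751, 0.0781]), ([235.4, 241.9], 102, [0.7193, -0.0339]), ([343.2, 250.5], 60, [0.6148, 0.2604])]
t 21.6 pos [0.6116 0.2616 0.1067] phi 1.5305 F [-1.   0.   0.4] w 0.056 g 0.0
to [0.611, 0.262, 0.003] tx 0.0004 ty -0.0006 tz 0.1037
```

Agate 1 sits in the drawer at (0.583, 0.082); next one down and grip.

Request:
arm_command(deltas=[0.3, 0, 0, 0.03, 0, 0.3, 0, 0, 0.04, 0, 0.3, 0, 0, 0.025, 0, 0.3, 0, 0, 0.008, 0, 0.3, 0, 0, 0, 0, -0.7, 0, 0, 0, 0, -0.7, 0, 0, 0, 0, -0.7, 0, 0, 0, 0, -0.7, 0, 0, 0, 0])

```text
time: 22.75
position: [0.6116, 0.2626, 0.0042]
tool_rot: [0.721, 0.693, 0.0, 0.0]
ft_force: [-0.2, -1.1, 1.5]
grip_width: 0.0299
grip_force: 20.0
```

Request:
arm_command(deltas=[-0.7, 0, 0, -0.02, 0, -0.7, 0, 0, -0.03, 0, -0.7, 0, 0, -0.04, 0, -0.7, 0, 0, -0.03, 0, -0.7, 0, 0, 0, 0, -0.7, 0, 0, 0, 0])

```text
time: 23.5
position: [0.6105, 0.2622, 0.1234]
tool_rot: [0.721, 0.693, -0.0, -0.0]
ft_force: [-0.4, -0.3, -0.6]
grip_width: 0.0304
grip_force: 20.0
```

```bash
python3 -c "
from h import *
spot(0,.13)"
```

```text
t 23.5 pos [0.6105 0.2622 0.1234] phi 1.5318 F [-0.4 -0.3 -0.6] w 0.030 g 20.0
to [np.float64(0.5808334577589066), np.float64(0.022815565027081007), 0.13] tx -0.2404 ty -0.0203 tz -0.0066
```

Request:
arm_command(deltas=[-0.7, -0.04, 0, 0, 0, -0.7, -0.05, -0.01, 0, 0, -0.7, -0.05, -0.01, 0, 0, -0.7, -0.05, 0, 0, 0, -0.7, -0.05, 0, 0, 0, -0.7, 0, 0, 0, 0, -0.7, 0, 0, 0.03, 0, -0.7, 0, 0, 0.04, 0, -0.7, 0, 0, 0.025, 0, -0.7, 0, 0, 0.01, 0, -0.7, 0, 0, 0, 0])

```text
time: 24.88
position: [0.5814, 0.0243, 0.0178]
tool_rot: [0.72, 0.693, -0.0, -0.001]
ft_force: [0.8, -0.2, -1.0]
grip_width: 0.03
grip_force: 20.0
```

Request:
arm_command(deltas=[-0.7, 0, 0, 0, 0, -0.15, 0, 0, 0, 0, 0.1, 0, 0, 0, 0, 0.1, 0, 0, 0, 0, 0.1, 0, 0, -0.03, 0, 0.1, 0, 0, -0.05, 0, 0.3, 0, 0, -0.03, 0, 0.3, 0, 0, 0, 0])

```text
time: 25.88
position: [0.5838, 0.0231, 0.1313]
tool_rot: [0.721, 0.693, 0.002, 0.003]
ft_force: [-0.1, 0.5, 0.7]
grip_width: 0.0552
grip_force: 0.0
```

```bash
python3 -c "
from h import *
from m import agates
for n in('top','scene'):
    im,d,K,T,p=cam(n)
    print([a for a in agates(n,im,K,T) if -.15<a[2][1]<.45 and .3<a[2][0]<.75])
to([.4095,.3415,.1])"
```

```text
[]
[([268.4, 175.6], 38, [0.4548, -0.0461]), ([388.7, 205.8], 75, [0.4087, 0.3403]), ([235.3, 241.8], 101, [0.7192, -0.0341])]
t 26.0 pos [0.5814 0.0234 0.1283] phi 1.5317 F [-0.6  0.3 -0. ] w 0.056 g 0.0
to [0.4095, 0.3415, 0.1] tx 0.3112 ty -0.1842 tz 0.0283
```

Request:
arm_command(deltas=[0.3, 0.03, -0.018, 0, 0, 0.3, 0.05, -0.03, 0, 0, 0.3, 0.05, -0.03, 0, 0, 0.3, 0.05, -0.03, 0, 0, 0.3, 0.05, -0.03, 0, 0, 0.3, 0.05, -0.03, 0, 0, 0.3, 0.031, -0.016, 0.02, 0, 0.3, 0, 0, 0, 0, 0.3, 0, 0, 0, 0])

```text
time: 27.1
position: [0.4098, 0.3406, 0.1075]
tool_rot: [0.721, 0.693, -0.001, -0.0]
ft_force: [0.3, -0.7, -0.4]
grip_width: 0.0562
grip_force: 0.0
```

```bash
python3 -c "
from h import *
from m import agates
for n in('top','scene'):
    im,d,K,T,p=cam(n)
    save(f'a3_{n}.png',cv2.resize(im,(800,600)))
    print([a for a in agates(n,im,K,T) if -.15<a[2][1]<.45 and .3<a[2][0]<.75])
to([.4095,.3415,.003])"
```

```text
[([218.2, 183.3], 55, [0.5871, 0.0858]), ([235.6, 184.5], 61, [0.5843, 0.025]), ([140.9, 232.5], 51, [0.4105, 0.3432])]
[([388.6, 205.8], 74, [0.4086, 0.3402]), ([235.3, 241.8], 101, [0.7192, -0.0341])]
t 27.2 pos [0.4108 0.3403 0.1084] phi 1.5302 F [-0.  -1.  -0.7] w 0.057 g 0.0
to [0.4095, 0.3415, 0.003] tx 0.0011 ty -0.0014 tz 0.1054
```

View pics/a3_scene.png

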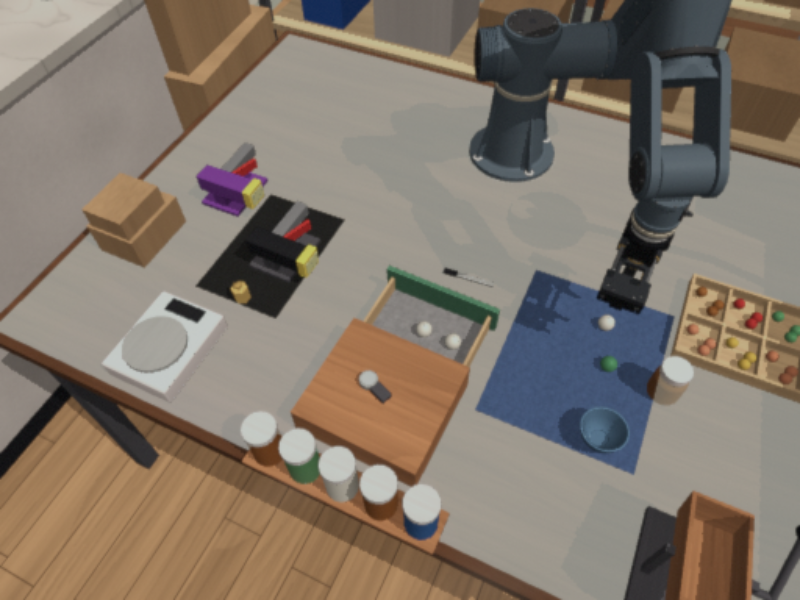

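The scene view shows two agates in the drawer at (424,328) and (453,341). The last one is at (606,322), with the gripper above it, and there is no fourth on the table.

Request:
arm_command(deltas=[0.3, 0.001, -0.001, 0.03, 0, 0.3, 0, 0, 0.04, 0, 0.3, 0, 0, 0.025, 0, 0.3, 0, 0, 0.01, 0, 0.3, 0, 0, 0, 0, -0.7, 0, 0, 0, 0, -0.7, 0, 0, 0, 0, -0.7, 0, 0, 0, 0, -0.7, 0, 0, 0, 0])

```text
time: 28.32
position: [0.4097, 0.3426, 0.0042]
tool_rot: [0.721, 0.693, 0.001, 0.0]
ft_force: [0.4, 0.3, 4.5]
grip_width: 0.0299
grip_force: 20.0
```

Request:
arm_command(deltas=[-0.7, 0, 0, -0.02, 0, -0.7, 0, 0, -0.03, 0, -0.7, 0, 0, -0.04, 0, -0.7, 0, 0, -0.03, 0, -0.7, 0, 0, 0, 0, -0.7, 0, 0, 0, 0])

```text
time: 29.08
position: [0.4085, 0.342, 0.1229]
tool_rot: [0.721, 0.693, -0.001, -0.0]
ft_force: [-1.0, -0.4, -0.0]
grip_width: 0.0298
grip_force: 20.0
```

```bash
python3 -c "
from h import *
spot(-.06,.13)"
```

```text
t 29.1 pos [0.4085 0.342  0.1229] phi 1.5319 F [-1.  -0.4 -0. ] w 0.030 g 20.0
to [np.float64(0.5784940509037961), np.float64(-0.037138810756228276), 0.13] tx -0.3722 ty 0.1847 tz -0.0071
```

Request:
arm_command(deltas=[-0.7, -0.03, 0.015, 0, 0, -0.7, -0.05, 0.025, 0, 0, -0.7, -0.05, 0.025, 0, 0, -0.7, -0.05, 0.025, 0, 0, -0.7, -0.05, 0.025, 0, 0, -0.7, -0.05, 0.025, 0, 0, -0.7, -0.05, 0.025, 0, 0, -0.7, -0.042, 0.02, 0, 0, -0.7, 0, 0, 0, 0, -0.7, 0, 0, 0, 0])

```text
time: 30.32
position: [0.5779, -0.0361, 0.1219]
tool_rot: [0.721, 0.693, -0.001, -0.002]
ft_force: [0.1, 0.7, -0.8]
grip_width: 0.03
grip_force: 20.0
```

Request:
arm_command(deltas=[-0.7, 0, 0, 0.03, 0, -0.7, 0, 0, 0.04, 0, -0.7, 0, 0, 0.025, 0, -0.7, 0, 0, 0.01, 0, -0.7, 0, 0, 0, 0])

```text
time: 30.95
position: [0.5789, -0.0355, 0.0182]
tool_rot: [0.72, 0.694, -0.0, -0.001]
ft_force: [-0.5, -0.4, -0.1]
grip_width: 0.03
grip_force: 20.0
```

Request:
arm_command(deltas=[-0.7, 0, 0, 0.001, 0, -0.15, 0, 0, 0, 0, 0.1, 0, 0, 0, 0, 0.1, 0, 0, 0, 0, 0.1, 0, 0, -0.03, 0, 0.1, 0, 0, -0.05, 0, 0, 0, 0, -0.03, 0, -1, 0.02, -0.04, 0, 0, -1, 0.02, -0.05, 0, 0, -1, 0.02, -0.05, 0, 0, -1, 0, 0, 0, 0, -1, 0, 0, 0, 0])

```text
time: 32.45
position: [0.4434, 0.0285, 0.1281]
tool_rot: [0.721, 0.693, 0.001, 0.001]
ft_force: [-0.0, -0.3, 0.3]
grip_width: 0.0038
grip_force: 0.0
```

```bash
python3 -c "
from h import *
from m import agates
for n in('top','scene'):
    im,d,K,T,p=cam(n)
    save(f'b_{n}.png',cv2.resize(im,(800,600)))
    print([a for a in agates(n,im,K,T,.025) if -.15<a[2][1]<.45 and .3<a[2][0]<.75])
to([.46,.026,.043])"
```

```text
[]
[([235.3, 241.8], 101, [0.7248, -0.0305])]
t 32.5 pos [0.4443 0.0281 0.1279] phi 1.5313 F [ 0.4 -0.3 -0.5] w 0.001 g 0.0
to [0.46, 0.026, 0.043] tx -0.0015 ty 0.0158 tz 0.0849
```

View pics/b_top.png

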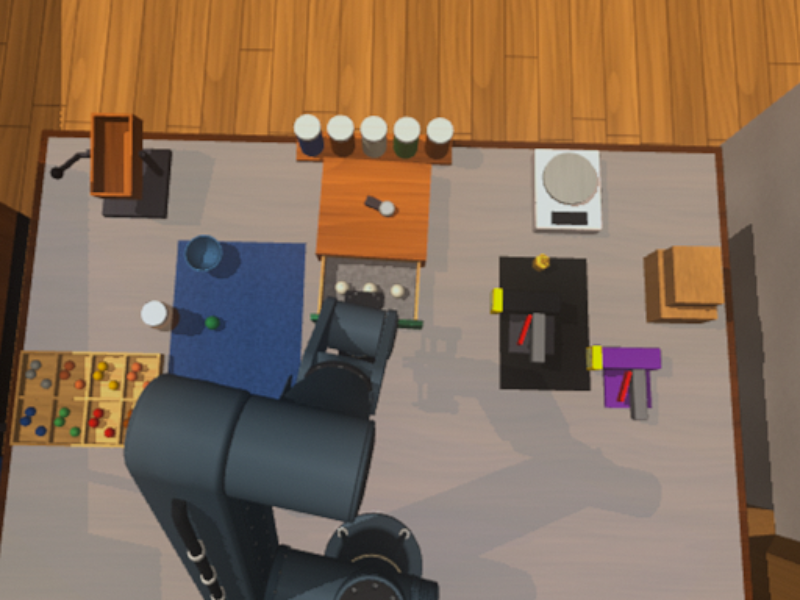

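View pics/b_scene.png

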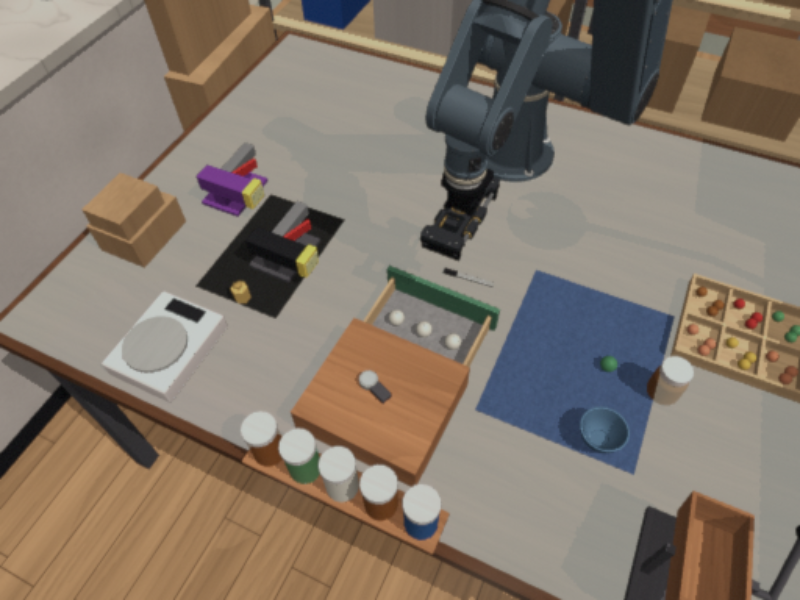

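All three agates are in the drawer (scene (397,318), (424,328), (453,341)) and the mat holds only the green marble. Now close the drawer gently.

Request:
arm_command(deltas=[-1, -0.005, 0, 0.03, 0, -1, 0, 0, 0.04, 0, -1, 0, 0, 0.015, 0, -1, 0, 0.01, 0, 0, -1, 0, 0.015, 0, 0, -1, 0, 0.01, 0, 0, -1, 0, 0.004, 0, 0, -1, 0, 0.003, 0, 0, -1, 0, 0.003, 0, 0, -1, 0, 0.003, 0, 0, -1, 0, 0.004, 0, 0, -1, 0, 0.005, 0, 0])

```text
time: 34.05
position: [0.4973, 0.0218, 0.0424]
tool_rot: [0.721, 0.693, -0.001, -0.001]
ft_force: [-3.2, -1.2, 2.7]
grip_width: 0.0002
grip_force: 1.8
```

Request:
arm_command(deltas=[-1, 0, 0.006, 0, 0, -1, 0, 0.007, 0, 0, -1, 0, 0.008, 0, 0, -1, 0, 0.008, 0, 0, -1, 0, 0.008, 0, 0, -1, 0, 0.008, 0, 0, -1, 0, 0.008, 0, 0, -1, 0, 0.008, 0, 0, -1, 0, 0.006, 0, 0, -1, 0, 0.004, 0, 0, -1, 0, 0, 0, 0])

```text
time: 35.42
position: [0.569, 0.0189, 0.0425]
tool_rot: [0.721, 0.693, -0.001, -0.001]
ft_force: [-5.6, -0.1, 2.6]
grip_width: 0.0005
grip_force: 2.5
```

Request:
arm_command(deltas=[-1, 0, 0.004, 0, 0, -1, 0, 0.004, 0, 0, -1, 0, 0.004, 0, 0, -1, 0, 0.004, 0, 0, -1, 0, 0.004, 0, 0, -1, 0, 0.004, 0, 0, -1, 0, 0.004, 0, 0, -1, 0, 0.004, 0, 0, -1, 0, 0.004, 0, 0, -1, 0, 0.003, 0, 0, -1, 0, 0, 0, 0])

```text
time: 36.8
position: [0.6064, 0.0174, 0.0425]
tool_rot: [0.721, 0.693, -0.002, -0.002]
ft_force: [-7.8, 0.2, 4.5]
grip_width: 0.0006
grip_force: 4.2
```

Request:
arm_command(deltas=[-1, 0, 0.003, 0, 0, -1, 0, 0.002, 0, 0, -1, 0, 0.002, 0, 0, -1, 0, 0.002, 0, 0, -1, 0, 0.001, 0, 0, -1, 0, 0, 0, 0])

```text
time: 37.55
position: [0.6157, 0.0171, 0.0424]
tool_rot: [0.721, 0.693, -0.002, -0.002]
ft_force: [-7.9, -1.1, 5.9]
grip_width: 0.0004
grip_force: 4.8
```

Request:
arm_command(deltas=[-1, 0, 0.001, 0, 0, -1, 0, 0.001, 0, 0, -1, 0, 0.001, 0, 0, -1, 0, 0.001, 0, 0, -1, 0, 0.001, 0, 0, -1, 0, 0.001, 0, 0, -1, 0, 0, 0, 0])

```text
time: 38.42
position: [0.6203, 0.0169, 0.0424]
tool_rot: [0.721, 0.693, -0.003, -0.003]
ft_force: [-11.0, -0.7, 7.0]
grip_width: 0.0003
grip_force: 6.0
```

Request:
arm_command(deltas=[-1, 0, 0.001, 0, 0, -1, 0, 0.001, 0, 0, -1, 0, 0.001, 0, 0, -1, 0, 0, 0, 0])

```text
time: 38.92
position: [0.6208, 0.0169, 0.0424]
tool_rot: [0.72, 0.694, -0.005, -0.005]
ft_force: [-15.0, -1.7, 12.0]
grip_width: 0.0001
grip_force: 8.6
```

Request:
arm_command(deltas=[-1, 0, 0.001, 0, 0, -1, 0, 0.001, 0, 0, -1, 0, 0.001, 0, 0, -1, 0, 0, 0, 0])

```text
time: 39.42
position: [0.621, 0.0169, 0.0424]
tool_rot: [0.72, 0.694, -0.007, -0.008]
ft_force: [-19.9, -2.0, 15.1]
grip_width: 0.0004
grip_force: 11.4
```

At the stop (20 N). Let go and check.

Request:
arm_command(deltas=[-1, 0, -0.006, 0, 0, -1, 0, -0.02, 0, 0, -1, 0, -0.04, 0, 0, -1, 0, -0.03, 0, 0, -1, 0, 0, -0.04, 0, -1, 0, 0, -0.05, 0, -1, 0, 0, 0, 0, -1, 0, 0, 0, 0, -1, 0, 0, 0, 0, -1, 0, 0, 0, 0])

```text
time: 40.67
position: [0.5342, 0.0203, 0.1314]
tool_rot: [0.721, 0.693, -0.001, -0.001]
ft_force: [-0.0, 0.7, -0.9]
grip_width: 0.0005
grip_force: 0.0
```

```bash
python3 -c "
from h import *
front()
to([.478,-.332,.13])"
```

```text
scene 383 panel cab-x pct [0.0038 0.0109 0.3238] y -0.118 0.117
top 66 panel cab-x pct [-0.0006  0.0038  0.0092] y -0.116 0.117
t 40.8 pos [0.5344 0.0202 0.1317] phi 1.5317 F [-0.6  0.3 -1. ] w 0.001 g 0.0
to [0.478, -0.332, 0.13] tx -0.3542 ty -0.0426 tz 0.0017
```

Drawer is shut and latched (panel back at its start position). Now to the scanner: rotate, travel, open.

Request:
arm_command(deltas=[-1, 0, 0, 0, 0.172, -1, 0, 0, 0, 0.172, 1, 0, 0, 0, 0.172, 1, 0, 0, 0, 0.172, 1, 0, 0, 0, 0.172, 1, 0, 0, 0, 0.172, 1, 0, 0, 0, 0.172, 1, 0, 0, 0, 0.172, 1, 0, 0, 0, 0.172, 1, 0, 0, 0, 0], newtons=25)

```text
time: 42.02
position: [0.5346, 0.0202, 0.1322]
tool_rot: [1.0, -0.007, -0.0, -0.0]
ft_force: [-0.7, 0.2, -0.8]
grip_width: 0.0723
grip_force: 0.0
```

Request:
arm_command(deltas=[1, 0, 0.03, -0.02, 0, 1, -0.01, 0.05, 0, 0, 1, -0.01, 0.05, 0, 0, 1, -0.01, 0.05, 0, 0, 1, -0.01, 0.05, 0, 0, 1, -0.01, 0.05, 0, 0, 1, 0, 0.05, 0, 0, 1, 0, 0.023, 0, 0, 1, 0, 0, 0, 0, 1, 0, 0, 0, 0])

```text
time: 43.28
position: [0.4786, -0.3297, 0.1521]
tool_rot: [1.0, -0.007, -0.001, -0.001]
ft_force: [-0.2, -0.0, 0.6]
grip_width: 0.0869
grip_force: 0.0
```

```bash
python3 -c "
from h import *
to([.478,-.3325,.046])
im,d,K,T,p=cam('scene')
W=cloud(d,K,T);x,y,z=W[...,0],W[...,1],W[...,2];hsv=cv2.cvtColor(im,cv2.COLOR_RGB2HSV)
m=(z>.05)&(z<.1)&(x>.35)&(y<-.15)&(y>-.45)&((hsv[...,0]<8)|(hsv[...,0]>172))&(hsv[...,1]>120);print(m.sum(),W[m].mean(0))
save('sc.png',cv2.resize(im[80:230,100:300],(800,600)))"
```

```text
t 43.3 pos [ 0.4786 -0.3297  0.1521] phi -0.0144 F [-0.2 -0.   0.6] w 0.087 g 0.0
to [0.478, -0.3325, 0.046] tx -0.0005 ty 0.0028 tz 0.1061
112 [ 0.49422361 -0.3100445   0.06878634]
```

View pics/sc.png

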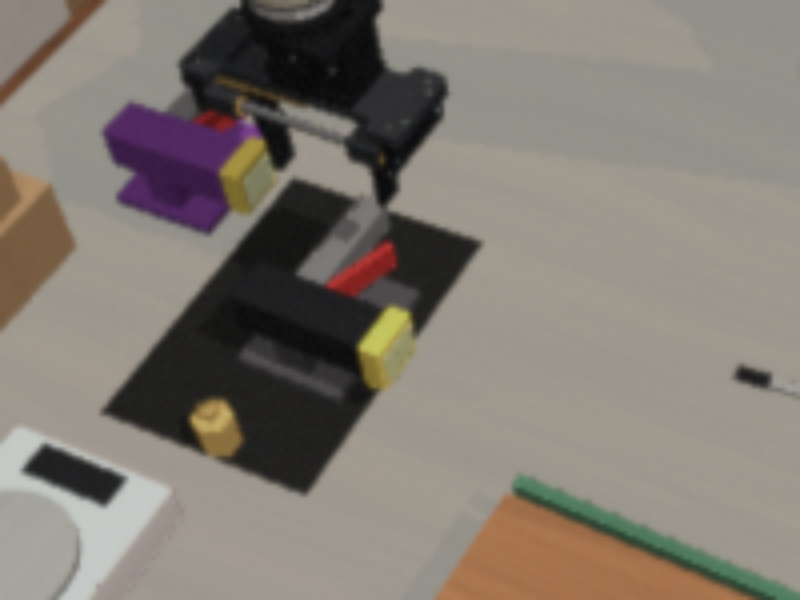

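The open gripper is above the black scanner (grip at crop (345,240), trigger (370,268)), clear of the purple one. Descend and pinch.

Request:
arm_command(deltas=[1, 0, 0, 0.03, 0, 1, 0, 0, 0.035, 0, 1, 0, 0, 0.03, 0, 1, 0, 0, 0.011, 0, 1, 0, 0.003, 0, 0, 1, 0, 0, 0, 0])

```text
time: 44.08
position: [0.4799, -0.3356, 0.0478]
tool_rot: [1.0, -0.008, 0.001, 0.001]
ft_force: [0.1, -0.4, -0.6]
grip_width: 0.0871
grip_force: 0.0
```

Request:
arm_command(deltas=[0.2, 0, 0, 0, 0, 0.1, 0, 0, 0, 0, 0, 0, 0, 0, 0, -0.1, 0, 0, 0, 0, -0.3, 0, 0, 0, 0, -0.3, 0, 0, 0, 0, -0.3, 0, 0, 0, 0, -0.3, 0, 0, 0, 0, -0.3, 0, 0, 0, 0])

```text
time: 45.2
position: [0.4768, -0.3348, 0.0458]
tool_rot: [1.0, -0.008, -0.002, -0.001]
ft_force: [-4.6, 0.5, -0.9]
grip_width: 0.0374
grip_force: 24.7
```

Request:
arm_command(deltas=[-0.5, 0, 0, 0, 0, -0.5, 0, 0, 0, 0, -0.5, 0, 0, 0, 0, -0.5, 0, 0, 0, 0], newtons=35)

```text
time: 45.7
position: [0.4768, -0.3349, 0.0458]
tool_rot: [1.0, -0.008, -0.002, -0.001]
ft_force: [-4.8, -0.1, -0.3]
grip_width: 0.0368
grip_force: 34.7
```

Hard against its stop: fully squeezed. Release, rise, and check the trigger and drawer.

Request:
arm_command(deltas=[0.2, 0, 0, 0, 0, 1, 0, 0, 0, 0, 1, 0, 0, 0, 0, 1, 0, 0, 0, 0, 1, 0, -0.003, 0, 0, 1, 0, 0, -0.03, 0, 1, 0, 0, -0.05, 0, 1, 0, 0, -0.05, 0, 1, -0.03, 0, -0.02, 0, 1, -0.04, 0, 0, 0, 1, 0, 0, 0, 0, 1, 0, 0, 0, 0])

```text
time: 47.2
position: [0.4097, -0.332, 0.1971]
tool_rot: [1.0, -0.008, 0.001, 0.001]
ft_force: [0.1, 0.8, 0.7]
grip_width: 0.0872
grip_force: 0.0
```

```bash
python3 -c "
from h import *
from m import agates
st();front()
im,d,K,T,p=cam('scene')
W=cloud(d,K,T);x,y,z=W[...,0],W[...,1],W[...,2];hsv=cv2.cvtColor(im,cv2.COLOR_RGB2HSV)
m=(z>.05)&(z<.1)&(x>.35)&(y<-.15)&(y>-.45)&((hsv[...,0]<8)|(hsv[...,0]>172))&(hsv[...,1]>120);print(m.sum(),W[m].mean(0))
print([a for a in agates('scene',im,K,T) if -.15<a[2][1]<.45 and .3<a[2][0]<.75])
save('end.png',cv2.resize(im,(800,600)))"
```

```text
t 47.2 pos [ 0.4097 -0.332   0.1971] phi -0.0168 F [0.1 0.8 0.7] w 0.087 g 0.0
scene 378 panel cab-x pct [0.0043 0.0111 0.3238] y -0.117 0.116
top 243 panel cab-x pct [-0.0004  0.0039  0.0093] y -0.116 0.118
112 [ 0.49448785 -0.30982482  0.06915669]
[([235.3, 241.8], 101, [0.7192, -0.0341])]
```

View pics/end.png

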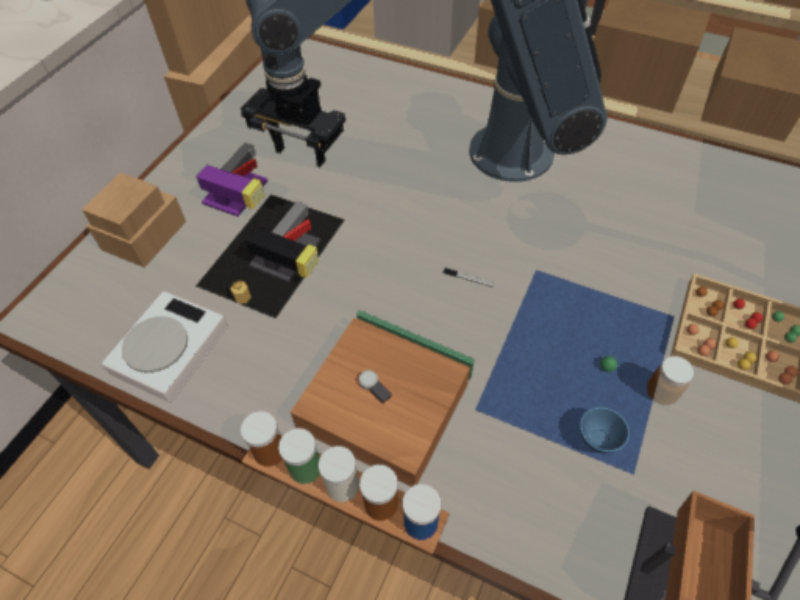

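The drawer is shut, the trigger has sprung back to rest, only the green marble is left on the mat (609,364), everything else is where it was, and the gripper is clear.

```bash
python3 -c "
from h import *
print(order.hand_in())"
```

```text
the job is handed in; nothing more can be done
None
```

The job is handed in: all three white agates found on the table (no fourth was visible) are in the drawer, which is latched shut, the scanner trigger was then fully squeezed and released, and nothing else was moved.

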